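# Set out the filling place on the drip tray

## Task

Set out the filling place on the drip tray: lay the broad wooden block flat on the oblong middle pad, lying the same way as the pad, put the small block centred on top of it and stand the little open bottle upright on the middle of the small block. Stand the stopper, on its wooden head as it is now, on the middle of the round pad between the blocks and the spout, and the funnel, on its mouth as it is now, on the middle of the round pad at the other side of the blocks. Leave the jar where it stands.

Things in the scene. Friction and masses are not known exactly. Their poses are not given: they have to be found in the camera images.
- tray: Fixed metal drip tray 270 x 150 mm, rim 12 mm high, turned any way. Origin: its centre at bench level. +x: along its length to the spout, a 36 mm long, 34 mm wide slotted tongue on one short end. Three black rubber pads, tops at z = 10 mm: oblong in the middle (64 mm along x, 116 along y), two round, 70 mm across, centred at x = +100 (spout end) and x = -100 mm (plain end), y = 0.
- broad_block: Loose dark wooden block, 58 mm along x, 110 mm along y, 40 mm high, the larger of the two blocks. Origin: centre of its underside; z up. About 180 g.
- small_block: Loose dark wooden block, square, 56 x 56 mm, 28 mm high. Origin: centre of its underside; z up. About 60 g.
- little_bottle: Small open bottle of green glass, without stopper or label, standing upright: 125 mm high, round body 50 mm across up to 66 mm, shoulder narrowing to a straight round neck 25 mm across from 84 mm to the top, best held by the neck. Origin: centre of its underside; z up. About 140 g.
- stopper: Bottle stopper standing upside down on its round light-wood head (40 mm across, 16 mm high), with its cork shank (28 mm across, from 16 to 44 mm height) pointing up. Origin: centre of its underside; z up. About 30 g.
- funnel: Steel funnel standing on its wide mouth, its tube pointing up: mouth 64 mm across, rim 8 mm high, cone narrowing to a straight round tube 16 mm across from 42 mm to the top at 82 mm, best held by the tube. Origin: centre of the mouth, at its lower edge; z up. About 90 g.
- jar: Bystander, to be left alone: loose glass jar with paper label and brass lid, 62 mm across, 75 mm high, standing among the task's things. Origin: centre of its underside; z up.
Not all that is in view belongs to the job. What is shaped like the stopper but red or yellow is not meant.

How it is judged:
At the end, for the whole second after the job is handed in: Broad block on oblong pad, stopper on spout-end round pad, funnel on the other: centred within 12 mm per tray axis, block within 0.17 rad of the pad's direction; small block on broad block, bottle on small block, within 10 mm; heights within 4 mm; all upright within 0.12 rad, released, at rest (x of broad_block in the frame of tray between -0.012 and 0.012 m and y of broad_block in the frame of tray between -0.012 and 0.012 m and z of broad_block in the frame of tray between 0.006 and 0.014 m and x of stopper in the frame of tray between 0.088 and 0.112 m and y of stopper in the frame of tray between -0.012 and 0.012 m and z of stopper in the frame of tray between 0.006 and 0.014 m and x of funnel in the frame of tray between -0.112 and -0.088 m and y of funnel in the frame of tray between -0.012 and 0.012 m and z of funnel in the frame of tray between 0.006 and 0.014 m and angle between the y axis of broad_block and the y axis of tray, either way round below 0.17 rad and horizontal distance between small_block and broad_block below 0.01 m and z of small_block in the frame of broad_block between 0.036 and 0.044 m and horizontal distance between little_bottle and small_block below 0.01 m and z of little_bottle in the frame of small_block between 0.024 and 0.032 m and angle between each of broad_block, small_block, little_bottle, stopper, funnel's own z axis and vertical below 0.12 rad and linear speed of each of broad_block, small_block, little_bottle, stopper, funnel below 0.02 m/s); the robot touches nothing.
It fails at once if the jar is moved by more than 30 mm or tipped by more than 0.3 rad (distance of jar from where it was at the start of the episode above 0.03 m or angle between jar's own z axis and vertical above 0.3 rad).
It also fails if it takes over 141 s, if anything falls off the work surface, if the arm or the gripper's body presses on something with over 40 N, if the wrist force passes 120 N, or if a joint passes its speed limit or range.

## Robot

A 6-joint arm with a two-finger parallel gripper is mounted at the origin on the work surface. World frame = base frame: x ahead of the robot, y to its left, z up, the work surface at z = 0. Lengths are in m, angles in rad, forces in N, time in s.
With the tool pointing down it reaches from about 0.3 to 0.775 m from the base axis. Payload 14.6 kg.
Tool frame: the origin (TCP) lies on the centre line of the jaws, within the pads' length; the fingertips stand 14 mm ahead of it and the grasp point (between the pads) lies 5 mm behind it; x points along the fingers, y is the direction in which the jaws open and shut, and the axes are right-handed (so a half turn about x gives the same grasp; the last joint's range is limited). The gripper opens to 94 mm and grips with 3 to 60 N. Pads are 16 mm wide; open, the fingers measure 119 mm over their backs; the gripper's body (75 mm by 177 mm) begins 78 mm behind the grasp point.
Start: joints at [-1.326, 0.3, 1.521, -0, 1.321, -0.067], TCP at [0.169, -0.523, 0.219] pointing down, gripper open.
Joint ranges: [-3.03, 3.03], [-0.79, 2.21], [0.23, 2.52], [-1.04, 4.18], [0, 3.07], [-2.55, 2.55]. Speed limits (rad/s): [2.22, 2.22, 2.57, 3.14, 3.14, 3.14].

## Interface

Orientations are given as [roll, pitch, yaw] about the fixed x, y, z axes, in that order (R = Rz(yaw) Ry(pitch) Rx(roll)).
In Python, from station import * gives the robot as it stands. The module is installed in compiled form; this text tells all that it offers.
- The arm moves only by the shell command python3 -m handwheel 'ROWS' [FORCE]. ROWS is JSON, a list of rows, each a list of 3 entries, a list of its own where there are three numbers: the shift along the tool's x, y, z in mm, then the turn about the tool's x in rad, then the gripper command: -1 is fully open, 1 is shut, values between are in proportion. In form: [[[dx, dy, dz], spin, gripper], ...]. A call has exactly 5 rows; each row is the pose to reach, as a shift and turn from the pose measured when the call began, along the tool's axes at that moment; what a row does not reach only later rows make up. A row lasts 1/10 s, in which the tool goes at most 50 mm and 8.59 degrees, less where a joint would pass 70% of its speed; a pose out of reach is approached as far as the arm can. A call with a gripper value outside its range is refused whole. The fingers move at their own pace and stop on an object; FORCE is the grip in N (left out, the last holds). Time passes only in rows, so rows that repeat a pose let the fingers close, or fill a call up. It gives the time, the measured TCP pose, the force and the opening at its end, in the units of the state.
- get_obs(): the state, without advancing time (a new reading comes with each control period).
- camera(name): name is "side" or "top" or "wrist"; returns (picture, depth): 420x560x3 uint8, blue, green, red; 420x560 float32, m along the optical axis (not along the pixel's ray), 0 where there is no reading.
- camera_info(name): a dict with "fx", "fy", "cx", "cy" (pixels), "extrinsics" (4x4, takes a point from camera to world coordinates). Camera axes: x right, y down, z forward; pixel columns grow to the right and rows downward; lengths in m; the calibration is good to about 2 mm. A picture is of the moment at which its call begins: read the wrist's pose just before it. camera_info takes no time and is no camera call; for the wrist camera it gives the pose at the moment of the call.
- hand_in(): hands the job in, once; it reports no verdict.
The state is a dict: "time_s": time; "qpos": joint angles; "joint_vel": joint speeds; "tau": joint torques, N m; "ee_pos": TCP position; "eef_rot": TCP orientation; "force": force on the tool from outside, world axes, zero at the start; "moment": the same for the moment, N m; "grip_width": finger opening in m.
Only numpy, scipy, OpenCV 4.12 (cv2) and the standard library are available. Lean on these libraries where they do the work, as an engineer would, in place of code of your own. Each camera call takes 0.05 s, during which the arm holds its last target. There are 200 camera calls.

## Working session

There is one attempt and no reset: what is moved stays moved. The work goes in short steps, Python scripts to look and compute and a shell command to move; the robot and the scene stay as the last step left them, time stands still between calls to the robot, and variables do not carry over. Pictures are saved under pics/ and viewed, about 12 in all and at most 16, crops included, and the job is handed in when it is done.

```bash
mkdir -p pics
python3 - <<'E'
from station import *
import cv2,numpy as np
o=get_obs();print({k:np.round(v,3).tolist() for k,v in o.items()})
for n in ("top","side"):
    i=camera_info(n);p,d=camera(n);cv2.imwrite(f"pics/{n}0.png",p);np.save(f"{n}0.npy",d);print(n,i["fx"],i["cx"],i["cy"],np.round(i["extrinsics"],3).tolist())
E
```

```text
{'time_s': 0.0, 'qpos': [-1.326, 0.3, 1.522, -0.0, 1.321, -0.067], 'joint_vel': [-0.0, 0.001, -0.0, 0.0, -0.002, 0.0], 'tau': [0.002, -53.18, -35.274, 0.071, 0.024, -0.0], 'ee_pos': [0.169, -0.523, 0.219], 'eef_rot': [-1.621, 1.57, 1.833], 'force': [0.07, -0.253, 0.124], 'moment': [0.023, -0.014, 0.014], 'grip_width': 0.094}
top 460.6237243302901 271.0599527581112 208.0657253306871 [[-0.002, -0.99, 0.138, 0.292], [-1.0, 0.001, -0.012, 0.018], [0.012, -0.138, -0.99, 1.136], [0.0, 0.0, 0.0, 1.0]]
side 539.654345766792 270.7497249422869 203.3074382698737 [[-0.716, -0.38, 0.585, -0.343], [-0.698, 0.415, -0.584, 0.773], [-0.021, -0.827, -0.562, 0.779], [0.0, 0.0, 0.0, 1.0]]
```

View pics/top0.png

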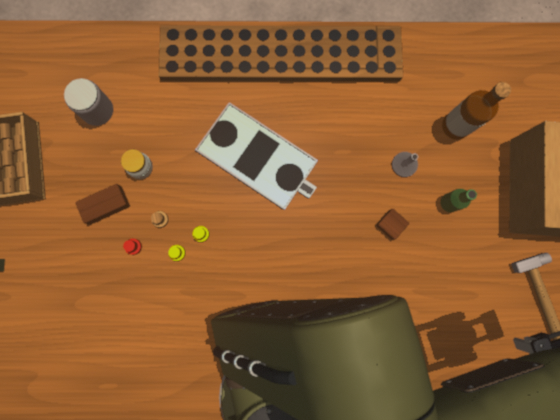

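View pics/side0.png

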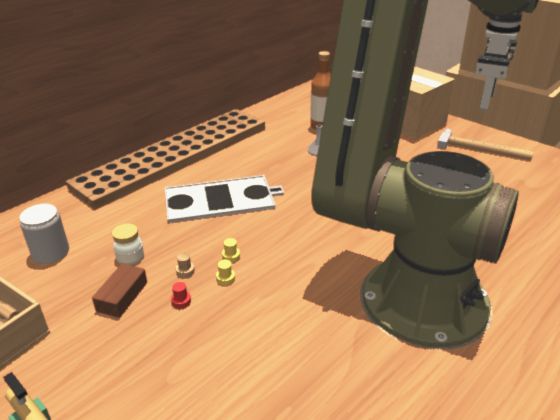

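Top view: stopper candidates are light wood (159,219), red (132,246), yellow (176,253) and (200,233), so I take the wooden one. Bottles are green (459,199), to be used, and brown (475,110). The broad block is at (102,204), the small block at (392,223) and the funnel at (405,164). The brass-lid jar is at (136,164). The tray is at (257,155) with its spout at (307,189).

```bash
cat > h.py <<'E'
from station import *
import cv2,numpy as np
def cloud(i,d):
    v,u=np.mgrid[:d.shape[0],:d.shape[1]]
    c=np.stack([(u-i["cx"])/i["fx"]*d,(v-i["cy"])/i["fy"]*d,d,np.ones_like(d)],-1)
    P=(c@np.array(i["extrinsics"]).T)[...,:3];P[d==0]=np.nan
    return P
def look(n):
    i=camera_info(n);p,d=camera(n);return i,p,cloud(i,d)
def rect(P,zlo,zhi,box=None):
    m=(P[...,2]>zlo)&(P[...,2]<zhi)
    if box: m&=(P[...,0]>box[0])&(P[...,0]<box[1])&(P[...,1]>box[2])&(P[...,1]<box[3])
    q=P[m][:,:2]; (c,s,a)=cv2.minAreaRect((q*1000).astype(np.float32))
    return dict(n=len(q),c=np.round(c,1).tolist(),size=np.round(s,1).tolist(),ang=round(a,1),mean=np.round(q.mean(0)*1000,1).tolist())
def pad(P,r): return r
def tool():
    o=get_obs();from scipy.spatial.transform import Rotation as R
    return np.array(o["ee_pos"]),R.from_euler("xyz",o["eef_rot"]).as_matrix()
def go(x,y,z,yaw=None):
    "mm target for TCP, tool pointing down; yaw: world angle (deg) of jaw direction"
    p,M=tool();s=0.
    d=M.T@(np.array([x,y,z])-p*1000)
    if yaw is not None:
        a=np.deg2rad(yaw);w=M.T@[np.cos(a),np.sin(a),0];s=np.arctan2(w[2],w[1]);s=(s+np.pi/2)%np.pi-np.pi/2
    o=get_obs();print("t",round(o["time_s"],2),"shift",np.round(d,1),"spin",round(s,3),"tcp",np.round(p*1000,1),"xaxis",np.round(M[:,0],3),"yaxis",np.round(M[:,1],3),"q",np.round(o["qpos"],2),"F",np.round(o["force"],1),"w",round(o["grip_width"]*1000,1))
E
python3 - <<'E'
from h import *
p=cv2.imread("pics/top0.png");P=cloud(camera_info("top"),np.load("top0.npy"))
for n,(u,v) in dict(stop=(159,217),broad=(102,200),small=(393,221),fun=(405,163),bot=(459,199),jar=(135,159),pad1=(290,178),pad0=(223,134),mid=(257,155),spout=(307,189)).items(): print(n,np.round(P[v,u]*1000,1))
def sub(u0,u1,v0,v1,lo,hi):
    return rect(P[v0:v1,u0:u1],lo,hi)
print("broad",sub(70,135,178,230,.035,.046))
print("small",sub(370,415,200,245,.022,.034))
print("stopper top",sub(148,172,206,232,.036,.05),"head",sub(148,172,206,232,.008,.022))
print("funnel low",sub(385,425,145,185,.001,.05),"tube",sub(385,425,145,185,.05,.09))
print("bottle",sub(435,485,183,218,.005,.07),"neck",sub(435,485,183,218,.08,.135))
print("jar",sub(115,155,145,185,.06,.085))
# pads: dark
g=p.max(2);m=np.zeros_like(g);m[100:215,190:325]=(g[100:215,190:325]<60)
k,l,s,c=cv2.connectedComponentsWithStats(m)
for j in range(1,k):
    if s[j,4]>100: q=P[l==j]; print("pad",s[j,4],np.round(np.nanmean(q,0)*1000,1),cv2.minAreaRect((q[:,:2]*1000).astype(np.float32)))
cv2.imwrite("pics/c0.png",np.hstack([cv2.resize(p[140:270,70:220],None,fx=2.6,fy=2.6),cv2.resize(p[140:270,360:510],None,fx=2.6,fy=2.6)]))
E
```

```text
stop [422.7 271.4  44.8]
broad [464.4 410.1  40.3]
small [ 414.1 -290.7   31. ]
fun [ 557.3 -325.2   33.5]
bot [ 459.4 -431.4   85.2]
jar [556.8 325.3  74.1]
pad1 [525.1 -43.3   7. ]
pad0 [636.9 124.9  12. ]
mid [nan nan nan]
spout [497.4 -85.6   5.8]
broad {'n': 1084, 'c': [456.5, 414.0], 'size': [58.6, 110.0], 'ang': 25.1, 'mean': [456.3, 413.1]}
small {'n': 527, 'c': [407.5, -293.5], 'size': [56.4, 56.9], 'ang': 46.9, 'mean': [407.1, -293.0]}
stopper top {'n': 113, 'c': [421.1, 277.0], 'size': [26.3, 27.1], 'ang': 32.2, 'mean': [420.8, 276.6]} head {'n': 87, 'c': [420.1, 274.3], 'size': [33.3, 38.4], 'ang': 69.6, 'mean': [416.9, 270.3]}
funnel low {'n': 741, 'c': [561.1, -333.7], 'size': [100.4, 104.4], 'ang': 88.1, 'mean': [556.3, -328.5]} tube {'n': 69, 'c': [560.6, -333.4], 'size': [15.3, 15.6], 'ang': 32.0, 'mean': [559.1, -331.4]}
bottle {'n': 271, 'c': [449.4, -467.2], 'size': [118.2, 64.4], 'ang': 78.7, 'mean': [456.9, -428.2]} neck {'n': 210, 'c': [461.1, -441.6], 'size': [27.2, 28.1], 'ang': 63.8, 'mean': [461.2, -439.0]}
jar {'n': 447, 'c': [552.3, 330.2], 'size': [54.2, 53.0], 'ang': 45.5, 'mean': [551.6, 329.4]}
```

View pics/c0.png

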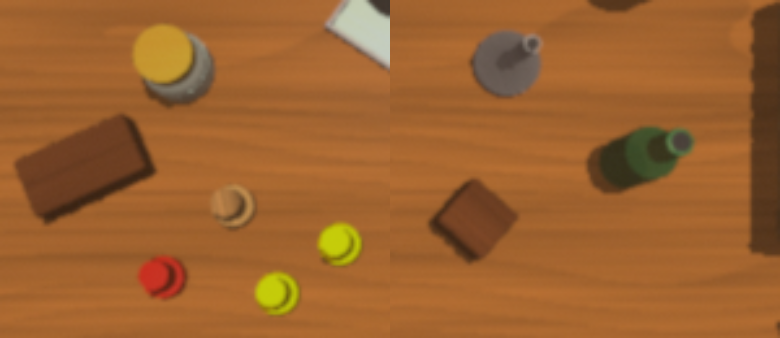

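The crop confirms the choices: the wooden stopper at (159,219), between red and yellow ones, both dark blocks, the upright funnel and the green bottle. Next, the pads, by intersecting pixel rays with z=10 mm.

```bash
cat >> h.py <<'E'
def ray(i,uv,z):
    uv=np.atleast_2d(uv);c=np.stack([(uv[:,0]-i["cx"])/i["fx"],(uv[:,1]-i["cy"])/i["fy"],np.ones(len(uv))],1)
    E=np.array(i["extrinsics"]);d=c@E[:3,:3].T;o=E[:3,3]
    return (o+d*((z-o[2])/d[:,2])[:,None])*1000
E
python3 - <<'E'
from h import *
for n,(u0,u1,v0,v1) in dict(top=(196,320,103,212),side=(160,290,175,222)).items():
    p=cv2.imread(f"pics/{n}0.png");i=camera_info(n)
    g=p.max(2);m=np.zeros_like(g);m[v0:v1,u0:u1]=g[v0:v1,u0:u1]<(75)
    k,l,s,c=cv2.connectedComponentsWithStats(m)
    for j in range(1,k):
        if s[j,4]>150:
            vs,us=np.where(l==j);W=ray(i,np.stack([us,vs],1),.010)[:,:2].astype(np.float32)
            print(n,s[j,4],np.round(c[j]),W.mean(0),cv2.minAreaRect(W))
P=cloud(camera_info("top"),np.load("top0.npy"))
m=(P[...,2]>.034)&(P[...,2]<.046);m[:178]=0;m[230:]=0;m[:,135:]=0;m[:,:70]=0
print(cv2.boxPoints(cv2.minAreaRect((P[m][:,:2]*1000).astype(np.float32))))
go(560,-333,200)
E
```

```text
top 485 [223. 133.] [639.2921 124.1764] ((640.271484375, 125.11016082763672), (62.670719146728516, 60.53050994873047), 0.49209117889404297)
top 1000 [256. 155.] [583.7529    41.711872] ((584.0421752929688, 41.59693908691406), (58.563350677490234, 109.83198547363281), 55.766937255859375)
top 493 [289. 177.] [528.0852   -40.174404] ((527.1732788085938, -40.735992431640625), (59.961822509765625, 61.07670974731445), 89.77115631103516)
side 478 [218. 197.] [579.9781   43.25763] ((581.2352294921875, 42.494720458984375), (55.91958236694336, 104.32112121582031), 55.791351318359375)
side 216 [256. 192.] [525.38306  -39.375298] ((525.7450561523438, -40.13604736328125), (58.2446403503418, 53.00971603393555), 42.452545166015625)
side 227 [180. 201.] [636.3664  124.78481] ((636.5914306640625, 124.94818878173828), (58.45769500732422, 50.41866683959961), 42.52311325073242)
[[406.40692 451.2441 ]
 [453.511   351.27072]
 [506.9568  376.4526 ]
 [459.85272 476.426  ]]
t 0.1 shift [  19.1  -61.  -430.8] spin 0.0 tcp [ 168.7 -523.3  219. ] xaxis [-0.     0.001 -1.   ] yaxis [ 0.307 -0.952 -0.001] q [-1.33  0.3   1.52  0.    1.32 -0.07] F [-0.6 -0.2  0.3] w 94.2
```

```bash
cat >> h.py <<'E'
def plan(*W):
    "successive way-points (x,y,z mm[,jaw deg]); prints the shift/spin of each call"
    go(*W[0]) ;p,M=tool();p=p*1000;c=np.degrees(np.arctan2(M[1,1],M[0,1]))
    for w in W:
        t=np.array(w[:3],float);s=0.
        if len(w)>3: s=-((w[3]-c+90)%180-90)   # tool x down: spin is negative yaw
        n=int(max(np.ceil(np.linalg.norm(t-p)/230),np.ceil(abs(s)/40),1))
        for k in range(n):
            a=np.radians(c);Y=np.array([np.cos(a),np.sin(a),0]);X=np.array([0,0,-1.]);d=(t-p)/(n-k)
            print(w,"->",np.round([d@X,d@Y,d@np.cross(X,Y)],0).tolist(),round(float(np.radians(s/n)),3))
            p=p+d;c-=s/n
E
python3 - <<'E'
from h import *
P=cloud(camera_info("top"),np.load("top0.npy"))
for n,(u0,u1,v0,v1,lo) in dict(brown=(430,515,75,145,.02),box=(490,560,110,250,.02)).items():
    Q=P[v0:v1,u0:u1];Q=Q[Q[...,2]>lo];print(n,np.round(Q.min(0)*1000),np.round(Q.max(0)*1000))
plan((430,-250,219),(470,200,200),(456,414,140,25.2),(456,414,26,25.2))
E
```

```text
brown [ 611. -606.   20.] [ 698. -431.  244.]
box [ 379. -691.   20.] [ 650. -473.  175.]
t 0.1 shift [ 2.000e-01 -1.799e+02 -3.326e+02] spin 0.0 tcp [ 168.7 -523.3  219. ] xaxis [-0.     0.001 -1.   ] yaxis [ 0.307 -0.952 -0.001] q [-1.33  0.3   1.52  0.    1.32 -0.07] F [-0.6 -0.2  0.3] w 94.2
(430, -250, 219) -> [-0.0, -90.0, -166.0] 0.0
(430, -250, 219) -> [-0.0, -90.0, -166.0] 0.0
(470, 200, 200) -> [10.0, -208.0, -88.0] 0.0
(470, 200, 200) -> [10.0, -208.0, -88.0] 0.0
(456, 414, 140, 25.2) -> [20.0, -69.0, -17.0] 0.481
(456, 414, 140, 25.2) -> [20.0, -70.0, 17.0] 0.481
(456, 414, 140, 25.2) -> [20.0, -54.0, 47.0] 0.481
(456, 414, 26, 25.2) -> [114.0, 0.0, 0.0] -0.0
```

```bash
sed -i 's/s=-((w\[3\]-c+90)%180-90)  .*/s=-(w[3]-c)/' h.py
python3 - <<'E'
from h import *
plan((430,-250,219),(470,200,200,0),(456,414,140,25.2))
E
```

```text
t 0.1 shift [ 2.000e-01 -1.799e+02 -3.326e+02] spin 0.0 tcp [ 168.7 -523.3  219. ] xaxis [-0.     0.001 -1.   ] yaxis [ 0.307 -0.952 -0.001] q [-1.33  0.3   1.52  0.    1.32 -0.07] F [-0.6 -0.2  0.3] w 94.2
(430, -250, 219) -> [-0.0, -90.0, -166.0] 0.0
(430, -250, 219) -> [-0.0, -90.0, -166.0] 0.0
(470, 200, 200, 0) -> [10.0, -208.0, -88.0] -0.629
(470, 200, 200, 0) -> [10.0, -116.0, -194.0] -0.629
(456, 414, 140, 25.2) -> [60.0, -14.0, -214.0] -0.44
```

```bash
python3 -m handwheel '[[[0,-36,-66],0,-1],[[0,-60,-110],0,-1],[[0,-90,-166],0,-1],[[0,-90,-166],0,-1],[[0,-90,-166],0,-1]]' 20
python3 -m handwheel '[[[0,-90,-166],0,-1],[[0,-90,-166],0,-1],[[0,-90,-166],0,-1],[[0,-90,-166],0,-1],[[0,-90,-166],0,-1]]'
python3 - <<'E'
from h import *
plan((470,200,200,0),(456,414,140,25.2))
E
```

```text
time_s: 0.6
ee_pos: [0.3013, -0.384, 0.2191]
eef_rot: [-1.905, 1.569, 1.552]
force: [0.1, -0.7, 0.2]
grip_width: 0.0937
time_s: 1.1
ee_pos: [0.4332, -0.2443, 0.219]
eef_rot: [-1.832, 1.569, 1.63]
force: [-0.9, -0.5, -0.2]
grip_width: 0.0938
t 1.1 shift [  19.9 -410.1 -174.6] spin -1.251 tcp [ 433.2 -244.3  219. ] xaxis [-0.     0.002 -1.   ] yaxis [ 0.314 -0.949 -0.002] q [-0.59  0.18  1.67  0.    1.29  0.66] F [-0.9 -0.5 -0.2] w 93.8
(470, 200, 200, 0) -> [9.0, -205.0, -87.0] -0.625
(470, 200, 200, 0) -> [9.0, -115.0, -191.0] -0.625
(456, 414, 140, 25.2) -> [60.0, -14.0, -214.0] -0.44
```

```bash
python3 -m handwheel '[[[9,-205,-87],-0.625,-1],[[9,-205,-87],-0.625,-1],[[9,-205,-87],-0.625,-1],[[9,-205,-87],-0.625,-1],[[9,-205,-87],-0.625,-1]]' >/dev/null
python3 -m handwheel '[[[9,-115,-191],-0.625,-1],[[9,-115,-191],-0.625,-1],[[9,-115,-191],-0.625,-1],[[9,-115,-191],-0.625,-1],[[9,-115,-191],-0.625,-1]]' >/dev/null
python3 -m handwheel '[[[60,-14,-214],-0.44,-1],[[60,-14,-214],-0.44,-1],[[60,-14,-214],-0.44,-1],[[60,-14,-214],-0.44,-1],[[60,-14,-214],-0.44,-1]]'
python3 - <<'E'
from h import *
i,p,P=look("wrist");cv2.imwrite("pics/w1.png",p);print(rect(P,.034,.046))
plan((456,414,140,25.2),(456,414,26,25.2))
E
```

```text
time_s: 2.6
ee_pos: [0.4511, 0.4195, 0.1399]
eef_rot: [-2.418, 1.568, 2.748]
force: [-0.1, -0.5, -0.1]
grip_width: 0.0944
{'n': 13842, 'c': [500.6, 460.9], 'size': [409.2, 255.9], 'ang': 49.5, 'mean': [484.1, 491.3]}
t 2.65 shift [-1.   1.8  8.7] spin 0.015 tcp [450.6 421.1 139.1] xaxis [-0.003  0.001 -1.   ] yaxis [ 0.898  0.439 -0.002] q [0.69 0.52 1.41 0.   1.22 0.24] F [ 0.4  2.4 -1.7] w 94.4
(456, 414, 140, 25.2) -> [-1.0, 2.0, 9.0] 0.015
(456, 414, 26, 25.2) -> [114.0, 0.0, 0.0] -0.0
```

View pics/w1.png

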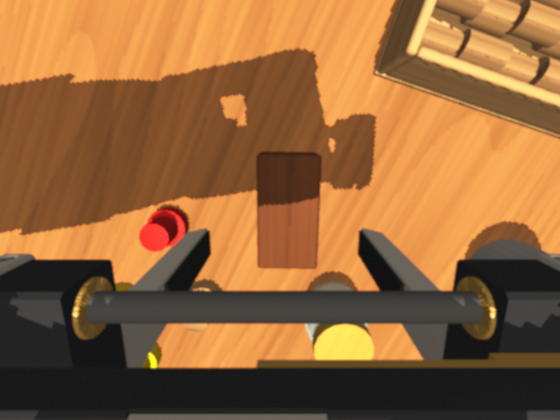

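The block (258–320, 153–268) lies square and centred between the open fingers, and the jar (340,340) is clear of them. Descending.

```bash
python3 -m handwheel '[[[20,2,9],0.015,-1],[[50,2,9],0.015,-1],[[70,2,9],0.015,-1],[[70,2,9],0.015,-1],[[70,2,9],0.015,-1]]'
python3 - <<'E'
from h import *
i,p,P=look("wrist");print(rect(P,.034,.046,(.38,.53,.33,.50)))
plan((456,414,26,25.2))
E
```

```text
time_s: 3.15
ee_pos: [0.457, 0.4132, 0.0696]
eef_rot: [-2.266, 1.568, 2.885]
force: [0.7, -0.7, 0.4]
grip_width: 0.0938
{'n': 12244, 'c': [468.3, 394.8], 'size': [66.4, 164.8], 'ang': 30.7, 'mean': [453.8, 421.1]}
t 3.2 shift [44.3 -0.8 -0.7] spin -0.001 tcp [457.1 413.6  70.3] xaxis [-0.002  0.002 -1.   ] yaxis [ 0.905  0.425 -0.001] q [0.67 0.6  1.46 0.   1.09 0.23] F [-0.6 -0.7  1.4] w 93.9
(456, 414, 26, 25.2) -> [44.0, -1.0, -1.0] -0.001
```

```bash
python3 -m handwheel '[[[20,0,0],0,-1],[[44,0,0],0,-1],[[44,0,0],0,-1],[[44,0,0],0,1],[[44,0,0],0,1]]' 30
python3 -m handwheel '[[[0,0,0],0,1],[[0,0,0],0,1],[[0,0,0],0,1],[[0,0,0],0,1],[[0,0,0],0,1]]'
python3 -m handwheel '[[[-15,0,0],0,1],[[-30,0,0],0,1],[[-60,0,0],0,1],[[-84,0,0],0,1],[[-84,0,0],0,1]]'
python3 - <<'E'
from h import *
plan((583,42,110,55.9),(583,42,50,55.9))
E
```

```text
time_s: 3.7
ee_pos: [0.4578, 0.4142, 0.0282]
eef_rot: [2.694, 1.568, 1.563]
force: [0.8, -0.3, -0.0]
grip_width: 0.0813
time_s: 4.2
ee_pos: [0.4579, 0.4143, 0.0288]
eef_rot: [2.575, 1.567, 1.443]
force: [-1.0, -1.5, 5.9]
grip_width: 0.0576
time_s: 4.7
ee_pos: [0.4592, 0.4151, 0.1174]
eef_rot: [2.075, 1.561, 0.944]
force: [0.9, -0.5, -1.3]
grip_width: 0.0578
t 4.7 shift [  5.2 -46.7 390.3] spin -0.536 tcp [459.2 415.1 117.4] xaxis [ 0.006  0.008 -1.   ] yaxis [0.905 0.425 0.009] q [0.67 0.54 1.43 0.   1.16 0.23] F [ 0.9 -0.5 -1.3] w 57.8
(583, 42, 110, 55.9) -> [4.0, -23.0, 195.0] -0.268
(583, 42, 110, 55.9) -> [4.0, -74.0, 182.0] -0.268
(583, 42, 50, 55.9) -> [60.0, 0.0, 0.0] -0.0
```

```bash
python3 -m handwheel '[[[-30,0,0],0,1],[[-40,-6,40],-0.05,1],[[-40,-12,90],-0.12,1],[[-36,-20,150],-0.2,1],[[-36,-23,195],-0.268,1]]'
python3 -m handwheel '[[[10,-20,50],-0.08,1],[[20,-40,90],-0.14,1],[[30,-60,140],-0.2,1],[[40,-74,182],-0.268,1],[[40,-74,182],-0.268,1]]'
python3 - <<'E'
from h import *
plan((583,42,110,55.9),(583,42,60,55.9))
E
```

```text
time_s: 5.2
ee_pos: [0.5186, 0.2323, 0.1517]
eef_rot: [1.865, 1.562, 1.005]
force: [1.0, 0.4, -1.7]
grip_width: 0.0584
time_s: 5.7
ee_pos: [0.5819, 0.0417, 0.1085]
eef_rot: [1.817, 1.564, 1.223]
force: [-0.1, 0.4, -2.4]
grip_width: 0.0576
t 5.7 shift [-1.5  0.9  0.7] spin 0.001 tcp [581.9  41.7 108.5] xaxis [ 0.002  0.007 -1.   ] yaxis [0.56  0.829 0.007] q [ 0.01  0.48  1.54  0.01  1.12 -0.97] F [-0.1  0.4 -2.4] w 57.6
(583, 42, 110, 55.9) -> [-2.0, 1.0, 1.0] 0.001
(583, 42, 60, 55.9) -> [50.0, 0.0, 0.0] -0.0
```

```bash
python3 -m handwheel '[[[20,1,1],0,1],[[40,1,1],0,1],[[55,1,1],0,1],[[58,1,1],0,1],[[58,1,1],0,1]]'
python3 - <<'E'
from h import *
plan((583,42,39,55.9))
i,p,P=look("wrist");cv2.imwrite("pics/w2.png",p);i,p,P=look("side");cv2.imwrite("pics/s2.png",cv2.resize(p[120:270,130:330],None,fx=4,fy=4))
E
```

```text
time_s: 6.2
ee_pos: [0.5833, 0.0427, 0.0504]
eef_rot: [1.903, 1.564, 1.309]
force: [0.3, -0.6, -0.9]
grip_width: 0.0579
t 6.2 shift [11.4 -0.8  0.2] spin 0.002 tcp [583.3  42.7  50.4] xaxis [ 0.002  0.007 -1.   ] yaxis [0.559 0.829 0.007] q [ 0.01  0.56  1.57  0.01  1.01 -0.97] F [ 0.3 -0.6 -0.9] w 57.9
(583, 42, 39, 55.9) -> [11.0, -1.0, 0.0] 0.002
```

View pics/w2.png

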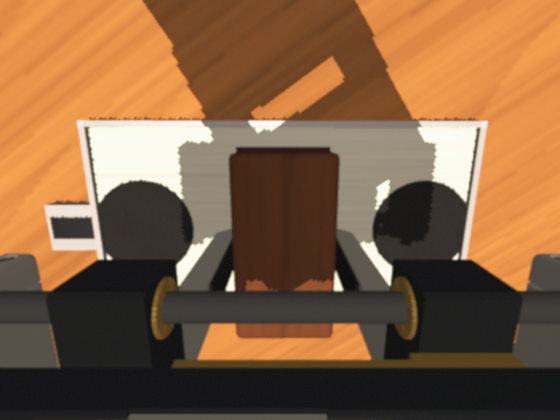

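The block (231–339, 150–335) is parallel to the tray and midway between the round pads (143 and 421). Lowering and releasing.

```bash
python3 -m handwheel '[[[5,0,0],0,1],[[8,0,0],0,1],[[11,0,0],0,1],[[12,0,0],0,1],[[12,0,0],0,1]]'
python3 -m handwheel '[[[0,0,0],0,0.2],[[0,0,0],0,-0.5],[[0,0,0],0,-0.5],[[0,0,0],0,-0.8],[[0,0,0],0,-0.8]]'
python3 -m handwheel '[[[-20,0,0],0,-1],[[-60,0,0],0,-1],[[-110,0,0],0,-1],[[-140,0,0],0,-1],[[-140,0,0],0,-1]]'
python3 - <<'E'
from h import *
plan((540,-130,180,10),(407,-293,140,-43.1),(407,-293,22,-43.1))
E
```

```text
time_s: 6.8
ee_pos: [0.5838, 0.0427, 0.0392]
eef_rot: [1.694, 1.563, 1.101]
force: [-0.1, -0.5, -1.2]
grip_width: 0.0576
time_s: 7.3
ee_pos: [0.5839, 0.0427, 0.0394]
eef_rot: [1.667, 1.563, 1.073]
force: [-0.9, 0.3, -0.4]
grip_width: 0.0822
time_s: 7.8
ee_pos: [0.585, 0.0417, 0.1842]
eef_rot: [1.139, 1.558, 0.546]
force: [0.3, 0.5, -0.4]
grip_width: 0.0941
t 7.8 shift [   2.5 -167.5   58.7] spin 0.803 tcp [585.   41.7 184.2] xaxis [ 0.011  0.007 -1.   ] yaxis [0.559 0.829 0.012] q [ 0.01  0.4   1.47  0.01  1.26 -0.97] F [ 0.3  0.5 -0.4] w 94.1
(540, -130, 180, 10) -> [2.0, -84.0, 29.0] 0.401
(540, -130, 180, 10) -> [2.0, -66.0, 60.0] 0.401
(407, -293, 140, -43.1) -> [20.0, -80.0, 69.0] 0.463
(407, -293, 140, -43.1) -> [20.0, -41.0, 97.0] 0.463
(407, -293, 22, -43.1) -> [118.0, 0.0, 0.0] -0.0
```

```bash
python3 -m handwheel '[[[2,-84,29],0.401,-1],[[2,-84,29],0.401,-1],[[2,-84,29],0.401,-1],[[2,-84,29],0.401,-1],[[2,-84,29],0.401,-1]]' >/dev/null
python3 -m handwheel '[[[2,-66,60],0.401,-1],[[2,-66,60],0.401,-1],[[2,-66,60],0.401,-1],[[2,-66,60],0.401,-1],[[2,-66,60],0.401,-1]]'>/dev/null
python3 -m handwheel '[[[20,-80,69],0.463,-1],[[20,-80,69],0.463,-1],[[20,-80,69],0.463,-1],[[20,-80,69],0.463,-1],[[20,-80,69],0.463,-1]]' >/dev/null
python3 -m handwheel '[[[20,-41,97],0.463,-1],[[20,-41,97],0.463,-1],[[20,-41,97],0.463,-1],[[20,-41,97],0.463,-1],[[20,-41,97],0.463,-1]]'
python3 - <<'E'
from h import *
i,p,P=look("wrist");cv2.imwrite("pics/w3.png",p);print(rect(P,.02,.034,(.34,.47,-.36,-.23)))
i,p,P=look("top");print("broad",rect(P,.044,.058,(.48,.68,-.06,.14)))
plan((407,-293,80,-43.1),(407,-293,22,-43.1))
E
```

```text
time_s: 9.8
ee_pos: [0.4106, -0.2921, 0.1356]
eef_rot: [2.864, 1.558, 0.567]
force: [0.6, -0.3, 0.4]
grip_width: 0.0938
{'n': 3366, 'c': [405.9, -291.5], 'size': [56.2, 56.0], 'ang': 47.3, 'mean': [407.1, -290.5]}
broad {'n': 1057, 'c': [582.1, 42.0], 'size': [58.6, 110.8], 'ang': 55.7, 'mean': [581.2, 42.2]}
t 9.9 shift [55.6 -2.2  3.8] spin 0.025 tcp [ 410.6 -292.   135.6] xaxis [ 0.011  0.007 -1.   ] yaxis [ 0.747 -0.665  0.004] q [-0.7   0.28  1.75  0.01  1.1   0.02] F [ 0.1 -0.1  0.1] w 94.1
(407, -293, 80, -43.1) -> [56.0, -2.0, 3.0] 0.025
(407, -293, 22, -43.1) -> [58.0, 0.0, 0.0] -0.0
```

View pics/w3.png

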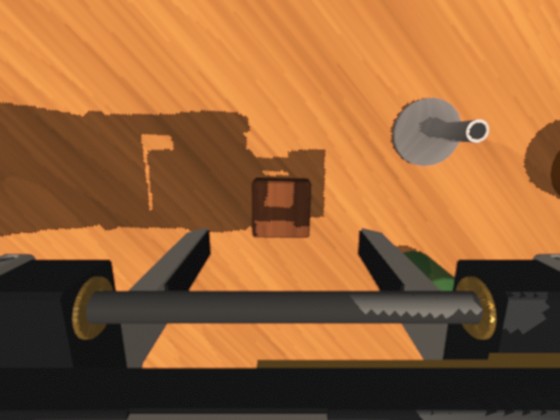

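The small block (252–311, 178–237) is between the fingers with nothing in the way, and the wrist measurement agrees with the top camera. The broad block measures (582,42), 55.7°, which is on the pad.

```bash
python3 -m handwheel '[[[20,-2,4],0.025,-1],[[50,-2,4],0.025,-1],[[80,-2,4],0.025,-1],[[100,-2,4],0.025,-1],[[113,-2,4],0.025,-1]]'
python3 -m handwheel '[[[0,0,0],0,1],[[0,0,0],0,1],[[0,0,0],0,1],[[0,0,0],0,1],[[0,0,0],0,1]]' 20
python3 -m handwheel '[[[0,0,0],0,1],[[-20,0,0],0,1],[[-60,0,0],0,1],[[-110,0,0],0,1],[[-130,0,0],0,1]]'
python3 - <<'E'
from h import *
plan((540,-130,170),(582,42,140,-34.2),(582,42,85,-34.2))
E
```

```text
time_s: 10.4
ee_pos: [0.408, -0.2918, 0.0212]
eef_rot: [2.983, 1.558, 0.665]
force: [-0.1, -0.5, 0.6]
grip_width: 0.0943
time_s: 10.9
ee_pos: [0.4082, -0.2921, 0.0219]
eef_rot: [2.894, 1.558, 0.575]
force: [-0.5, 0.5, 0.7]
grip_width: 0.0576
time_s: 11.4
ee_pos: [0.4077, -0.2938, 0.1563]
eef_rot: [2.552, 1.555, 0.234]
force: [0.8, -0.3, -0.4]
grip_width: 0.0557
t 11.4 shift [ -11.1  -14.2 -210.2] spin 0.0 tcp [ 407.7 -293.8  156.3] xaxis [ 0.015  0.004 -1.   ] yaxis [ 0.733 -0.68   0.009] q [-0.7   0.25  1.74  0.01  1.14  0.04] F [ 0.8 -0.3 -0.4] w 55.7
(540, -130, 170) -> [-14.0, -14.0, -210.0] 0.0
(582, 42, 140, -34.2) -> [30.0, -86.0, -155.0] -0.151
(582, 42, 85, -34.2) -> [55.0, 0.0, 0.0] -0.0
```

```bash
python3 -m handwheel '[[[-10,-6,-50],0,1],[[-14,-8,-100],0,1],[[-14,-10,-150],0,1],[[-14,-12,-190],0,1],[[-14,-14,-210],0,1]]' >/dev/null
python3 -m handwheel '[[[10,-24,-44],-0.05,1],[[20,-48,-87],-0.1,1],[[30,-70,-125],-0.13,1],[[30,-86,-155],-0.151,1],[[30,-86,-155],-0.151,1]]'
python3 - <<'E'
from h import *
plan((582,42,95,-34.2),(582,42,73,-34.2))
E
```

```text
time_s: 12.4
ee_pos: [0.5841, 0.0484, 0.144]
eef_rot: [2.438, 1.555, 0.278]
force: [0.5, -0.5, 0.6]
grip_width: 0.0559
t 12.4 shift [48.9  1.3  7.1] spin 0.008 tcp [584.1  48.4 144. ] xaxis [ 0.015  0.004 -1.   ] yaxis [ 0.831 -0.556  0.01 ] q [0.02 0.44 1.51 0.   1.17 0.61] F [ 0.5 -0.5  0.6] w 55.9
(582, 42, 95, -34.2) -> [49.0, 2.0, 6.0] 0.007
(582, 42, 73, -34.2) -> [22.0, 0.0, 0.0] -0.0
```

```bash
python3 -m handwheel '[[[20,1,7],0.008,1],[[40,1,7],0.008,1],[[54,1,7],0.008,1],[[54,1,7],0.008,1],[[54,1,7],0.008,1]]'
python3 - <<'E'
from h import *
i,p,P=look("wrist");print("small",rect(P,.08,.106,(.48,.68,-.06,.14)))
plan((582,42,72,-34.2))
E
```

```text
time_s: 12.9
ee_pos: [0.5821, 0.0419, 0.0905]
eef_rot: [2.441, 1.555, 0.272]
force: [0.8, 0.4, -0.4]
grip_width: 0.0556
small {'n': 9276, 'c': [582.1, 44.2], 'size': [50.6, 79.8], 'ang': 55.7, 'mean': [583.5, 46.4]}
t 12.95 shift [18.9 -0.5  0.4] spin -0.001 tcp [582.3  42.   90.9] xaxis [ 0.016  0.004 -1.   ] yaxis [ 0.827 -0.563  0.011] q [0.01 0.5  1.56 0.   1.07 0.6 ] F [-0.1 -0.  -0.4] w 55.9
(582, 42, 72, -34.2) -> [19.0, -0.0, 0.0] -0.001
```

Now lower, release, retract, and measure the stack from the top.

```bash
python3 -m handwheel '[[[8,0,0],0,1],[[14,0,0],0,1],[[18,0,0],0,1],[[19,0,0],0,1],[[19,0,0],0,1]]'
python3 -m handwheel '[[[0,0,0],0,0.1],[[0,0,0],0,-0.5],[[0,0,0],0,-0.5],[[0,0,0],0,-0.8],[[0,0,0],0,-0.8]]'
python3 -m handwheel '[[[-20,0,0],0,-1],[[-60,0,0],0,-1],[[-110,0,0],0,-1],[[-140,0,0],0,-1],[[-160,0,0],0,-1]]'
python3 - <<'E'
from h import *
plan((540,-130,230,-20),(420,-330,230,-10),(461,-440,200,-5),(461,-440,104,-5))
E
```

```text
time_s: 13.45
ee_pos: [0.5826, 0.0421, 0.0719]
eef_rot: [2.43, 1.554, 0.261]
force: [-0.7, -1.2, 2.6]
grip_width: 0.0559
time_s: 13.95
ee_pos: [0.5826, 0.0421, 0.0719]
eef_rot: [2.429, 1.554, 0.261]
force: [0.6, -0.4, -0.2]
grip_width: 0.0823
time_s: 14.45
ee_pos: [0.5804, 0.0414, 0.2348]
eef_rot: [2.388, 1.551, 0.22]
force: [-0.4, 0.5, -0.9]
grip_width: 0.0939
t 14.45 shift [  3.3  63.  164.5] spin -0.248 tcp [580.4  41.4 234.8] xaxis [ 0.02   0.004 -1.   ] yaxis [ 0.827 -0.563  0.014] q [0.01 0.35 1.42 0.   1.35 0.6 ] F [-0.4  0.5 -0.9] w 93.9
(540, -130, 230, -20) -> [5.0, 63.0, 164.0] -0.249
(420, -330, 230, -10) -> [0.0, -22.0, 114.0] -0.087
(420, -330, 230, -10) -> [0.0, -32.0, 112.0] -0.087
(461, -440, 200, -5) -> [30.0, 59.0, 101.0] -0.087
(461, -440, 104, -5) -> [96.0, 0.0, 0.0] -0.0
```

```bash
python3 -m handwheel '[[[5,63,164],-0.249,-1],[[5,63,164],-0.249,-1],[[5,63,164],-0.249,-1],[[5,63,164],-0.249,-1],[[5,63,164],-0.249,-1]]' >/dev/null
python3 -m handwheel '[[[0,-22,114],-0.087,-1],[[0,-22,114],-0.087,-1],[[0,-22,114],-0.087,-1],[[0,-22,114],-0.087,-1],[[0,-22,114],-0.087,-1]]' >/dev/null
python3 -m handwheel '[[[0,-32,112],-0.087,-1],[[0,-32,112],-0.087,-1],[[0,-32,112],-0.087,-1],[[0,-32,112],-0.087,-1],[[0,-32,112],-0.087,-1]]' >/dev/null
python3 -m handwheel '[[[20,59,101],-0.087,-1],[[20,59,101],-0.087,-1],[[20,59,101],-0.087,-1],[[20,59,101],-0.087,-1],[[20,59,101],-0.087,-1]]'
python3 - <<'E'
from h import *
i,p,P=look("top");cv2.imwrite("pics/t4.png",cv2.resize(p[80:260,200:520],None,fx=2.4,fy=2.4));b=(.48,.68,-.06,.14);print("small",rect(P,.072,.086,b),"broad",rect(P,.044,.058,b))
i,p,P=look("wrist");cv2.imwrite("pics/w4.png",p);print("neck",rect(P,.11,.132,(.41,.51,-.49,-.39)))
plan((461,-440,140,-5),(461,-440,104,-5))
E
```

```text
time_s: 16.45
ee_pos: [0.4623, -0.4379, 0.2051]
eef_rot: [1.922, 1.551, 0.262]
force: [0.3, 0.4, -0.6]
grip_width: 0.0943
small {'n': 540, 'c': [582.0, 39.5], 'size': [56.0, 55.6], 'ang': 55.2, 'mean': [581.7, 39.4]} broad {'n': 484, 'c': [581.7, 41.7], 'size': [59.2, 110.4], 'ang': 55.3, 'mean': [574.4, 45.8]}
neck {'n': 700, 'c': [461.4, -441.5], 'size': [24.4, 24.2], 'ang': 10.7, 'mean': [461.4, -440.2]}
t 16.55 shift [66.  -2.1  2.5] spin -0.002 tcp [ 462.  -437.9  206. ] xaxis [ 0.02   0.004 -1.   ] yaxis [ 0.996 -0.089  0.02 ] q [-0.82  0.5   1.28  0.02  1.35 -0.74] F [1.1 0.8 0.5] w 93.8
(461, -440, 140, -5) -> [66.0, -1.0, 2.0] -0.002
(461, -440, 104, -5) -> [36.0, 0.0, 0.0] -0.0
```

View pics/w4.png

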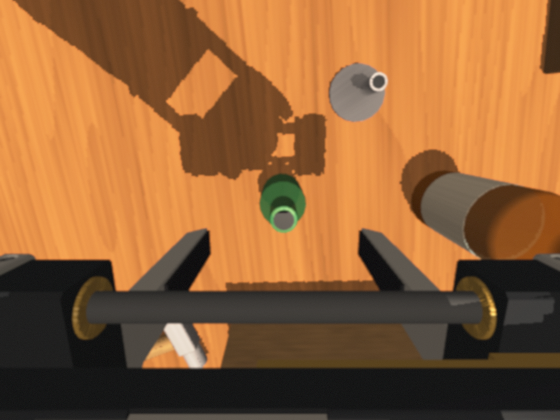

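The bottle neck (284,220) is centred between the fingers, and the brown bottle (right, ~500,210) and the box (bottom) are clear of them. Small block at (582,39.5) is on the broad block, about 2 mm off. Descending to the neck.

```bash
python3 -m handwheel '[[[10,-2.5,4],0,-1],[[40,-2.5,4],0,-1],[[70,-2.5,4],0,-1],[[92,-2.5,4],0,-1],[[102,-2.5,4],0,-1]]'
python3 -m handwheel '[[[0,0,0],0,0],[[0,0,0],0,0.3],[[0,0,0],0,1],[[0,0,0],0,1],[[0,0,0],0,1]]' 20
python3 -m handwheel '[[[0,0,0],0,1],[[0,0,0],0,1],[[0,0,0],0,1],[[0,0,0],0,1],[[0,0,0],0,1]]'
python3 -m handwheel '[[[-10,0,0],0,1],[[-30,0,0],0,1],[[-60,0,0],0,1],[[-90,0,0],0,1],[[-110,0,0],0,1]]'
python3 - <<'E'
from h import *
plan((430,-330,240,-5),(540,-130,250,-20),(582,40,230,-34.2),(582,40,182,-34.2))
E
```

```text
time_s: 17.05
ee_pos: [0.4605, -0.4402, 0.1017]
eef_rot: [1.989, 1.551, 0.33]
force: [-0.5, 0.2, 0.7]
grip_width: 0.094
time_s: 17.55
ee_pos: [0.4607, -0.4404, 0.1024]
eef_rot: [1.943, 1.551, 0.284]
force: [0.1, 0.1, 0.2]
grip_width: 0.0574
time_s: 18.05
ee_pos: [0.4607, -0.4404, 0.1024]
eef_rot: [1.94, 1.551, 0.28]
force: [0.8, 0.7, -1.1]
grip_width: 0.0246
time_s: 18.55
ee_pos: [0.4588, -0.4412, 0.2154]
eef_rot: [1.836, 1.55, 0.176]
force: [-0.4, 0.6, -1.5]
grip_width: 0.0247
t 18.55 shift [ -24.8  -38.  -108.4] spin -0.001 tcp [ 458.8 -441.2  215.4] xaxis [ 0.021  0.004 -1.   ] yaxis [ 0.996 -0.089  0.02 ] q [-0.83  0.49  1.27  0.02  1.37 -0.75] F [-0.4  0.6 -1.5] w 24.7
(430, -330, 240, -5) -> [-25.0, -39.0, -108.0] -0.002
(540, -130, 250, -20) -> [-10.0, 92.0, -209.0] 0.262
(582, 40, 230, -34.2) -> [20.0, -19.0, -174.0] 0.248
(582, 40, 182, -34.2) -> [48.0, 0.0, 0.0] -0.0
```

```bash
python3 -m handwheel '[[[-10,-10,-20],0,1],[[-15,-20,-45],0,1],[[-20,-30,-70],0,1],[[-25,-38,-95],0,1],[[-25,-39,-108],0,1]]' >/dev/null
python3 -m handwheel '[[[-2,15,-35],0.05,1],[[-4,34,-80],0.1,1],[[-6,54,-125],0.16,1],[[-10,75,-170],0.22,1],[[-10,92,-209],0.262,1]]' >/dev/null
python3 -m handwheel '[[[5,-5,-45],0.06,1],[[10,-9,-90],0.12,1],[[15,-14,-130],0.18,1],[[20,-17,-160],0.23,1],[[20,-19,-174],0.248,1]]'
python3 - <<'E'
from h import *
plan((582,40,195,-34.2),)
i,p,P=look("wrist");cv2.imwrite("pics/w5.png",p)
E
```

```text
time_s: 20.05
ee_pos: [0.5829, 0.0455, 0.2359]
eef_rot: [2.292, 1.549, 0.121]
force: [-0.2, -0.6, -1.5]
grip_width: 0.0248
t 20.05 shift [40.8  1.7  5.6] spin -0.003 tcp [582.9  45.5 235.9] xaxis [ 0.022  0.003 -1.   ] yaxis [ 0.825 -0.565  0.016] q [0.01 0.35 1.41 0.   1.35 0.61] F [-0.2 -0.6 -1.5] w 24.8
(582, 40, 195, -34.2) -> [41.0, 2.0, 5.0] -0.003
```

View pics/w5.png

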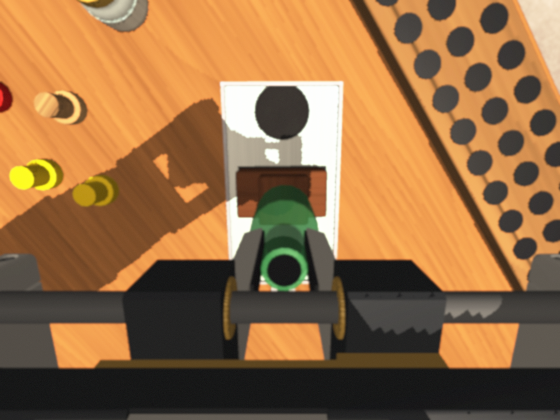

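The bottle (285,240) hangs upright in the jaws over the stack. Lowering onto the small block.

```bash
python3 -m handwheel '[[[10,1.7,5.6],0,1],[[25,1.7,5.6],0,1],[[40,1.7,5.6],0,1],[[46,1.7,5.6],0,1],[[46,1.7,5.6],0,1]]'
python3 - <<'E'
from h import *
plan((582,40,180.5,-34.2))
E
```

```text
time_s: 20.6
ee_pos: [0.582, 0.0398, 0.1892]
eef_rot: [2.309, 1.55, 0.138]
force: [-0.5, 0.3, -1.3]
grip_width: 0.0248
t 20.6 shift [ 8.7 -0.2 -0. ] spin -0.004 tcp [582.   39.8 189.2] xaxis [ 0.021  0.003 -1.   ] yaxis [ 0.825 -0.565  0.015] q [0.   0.39 1.48 0.   1.26 0.6 ] F [-0.5  0.3 -1.3] w 24.8
(582, 40, 180.5, -34.2) -> [9.0, -0.0, -0.0] -0.004
```

```bash
python3 -m handwheel '[[[3,0,0],0,1],[[6,0,0],0,1],[[8.5,0,0],0,1],[[9,0,0],0,1],[[9,0,0],0,1]]'
python3 -m handwheel '[[[0,0,0],0,0.3],[[0,0,0],0,0.1],[[0,0,0],0,-0.2],[[0,0,0],0,-0.3],[[0,0,0],0,-0.3]]'
python3 -m handwheel '[[[-10,0,0],0,-0.5],[[-30,0,0],0,-0.5],[[-60,0,0],0,-0.8],[[-90,0,0],0,-1],[[-110,0,0],0,-1]]'
python3 - <<'E'
from h import *
plan((500,190,270,-34),(421,277,200,-20),(421,277,30,-20))
i,p,P=look("side");cv2.imwrite("pics/s5.png",cv2.resize(p[90:290,100:340],None,fx=3,fy=3))
E
```

```text
time_s: 21.1
ee_pos: [0.5822, 0.0399, 0.1804]
eef_rot: [2.307, 1.55, 0.136]
force: [-1.1, 0.0, -1.1]
grip_width: 0.0248
time_s: 21.6
ee_pos: [0.5823, 0.0399, 0.1804]
eef_rot: [2.306, 1.55, 0.135]
force: [-0.4, -1.0, -0.1]
grip_width: 0.0597
time_s: 22.1
ee_pos: [0.5801, 0.0396, 0.2935]
eef_rot: [2.29, 1.547, 0.119]
force: [-0.0, -0.2, 0.6]
grip_width: 0.0908
t 22.1 shift [  22.1 -151.5  -78.5] spin -0.007 tcp [580.1  39.6 293.5] xaxis [ 0.024  0.003 -1.   ] yaxis [ 0.825 -0.565  0.018] q [0.   0.31 1.33 0.   1.47 0.6 ] F [-0.  -0.2  0.6] w 90.8
(500, 190, 270, -34) -> [24.0, -151.0, -79.0] -0.007
(421, 277, 200, -20) -> [70.0, -114.0, -28.0] -0.244
(421, 277, 30, -20) -> [170.0, 0.0, 0.0] -0.0
```

View pics/s5.png

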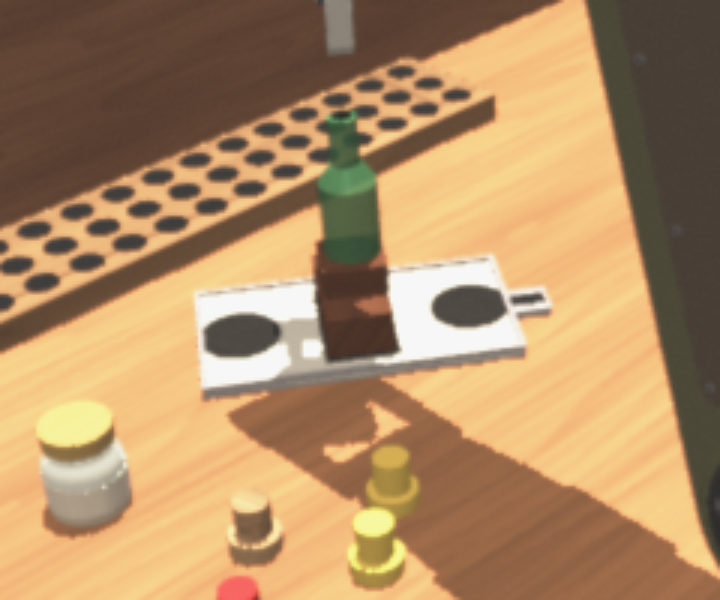

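The bottle stands upright on the centred stack at picture (348,190). The wooden stopper is at (252,525), well apart from the red and yellow ones, and the jar is untouched. Next, the stopper.

```bash
python3 -m handwheel '[[[4,-151,-79],0,-1],[[8,-151,-79],0,-1],[[20,-151,-79],0,-1],[[24,-151,-79],0,-1],[[24,-151,-79],0,-1]]' >/dev/null
python3 -m handwheel '[[[50,-114,-28],0,-0.3],[[70,-114,-28],0,-0.3],[[90,-114,-28],0,-0.3],[[120,-114,-28],0,-0.3],[[120,-114,-28],0,-0.3]]'
python3 - <<'E'
from h import *
plan((421,277,150,-34),(421,277,80,-34))
i,p,P=look("wrist");cv2.imwrite("pics/w6.png",p);print("shank",rect(P,.036,.05,(.39,.45,.245,.31)))
i,p,P=look("top");b=(.5,.66,-.03,.11);print("neck",rect(P,.19,.215,b))
E
```

```text
time_s: 23.15
ee_pos: [0.4232, 0.2788, 0.145]
eef_rot: [2.152, 1.55, -0.015]
force: [0.6, -0.1, 1.0]
grip_width: 0.0618
t 23.15 shift [-5.1 -0.7  2.7] spin -0.003 tcp [423.2 278.8 145. ] xaxis [ 0.021 -0.    -1.   ] yaxis [ 0.827 -0.562  0.017] q [ 0.52  0.27  1.74 -0.01  1.11  1.12] F [ 0.6 -0.1  1. ] w 61.8
(421, 277, 150, -34) -> [-5.0, -1.0, 3.0] -0.003
(421, 277, 80, -34) -> [70.0, 0.0, 0.0] -0.0
shank {'n': 706, 'c': [419.9, 279.8], 'size': [27.2, 26.9], 'ang': 56.0, 'mean': [419.9, 280.4]}
neck {'n': 122, 'c': [582.8, 36.6], 'size': [24.4, 22.7], 'ang': 46.3, 'mean': [581.6, 36.4]}
```

View pics/w6.png

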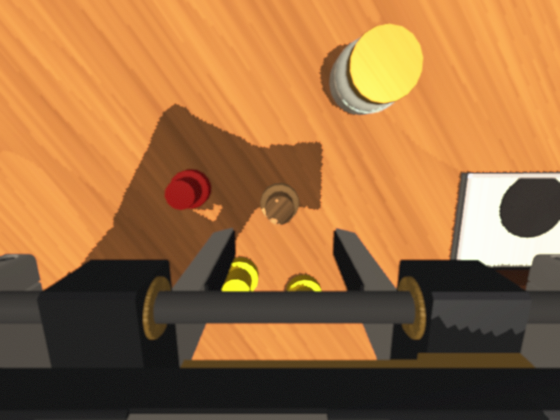

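The wooden stopper (280,203) sits between the fingers, and red (188,190) and yellow (240,278), (303,285) are outside the finger tracks. Descending and gripping.

```bash
python3 -m handwheel '[[[20,-3.7,3.5],0,-0.3],[[50,-3.7,3.5],0,-0.3],[[80,-3.7,3.5],0,-0.3],[[103,-3.7,3.5],0,-0.3],[[111,-3.7,3.5],0,-0.3]]'
python3 -m handwheel '[[[0,0,0],0,0.2],[[0,0,0],0,0.4],[[0,0,0],0,0.6],[[0,0,0],0,1],[[0,0,0],0,1]]' 12
python3 -m handwheel '[[[0,0,0],0,1],[[0,0,0],0,1],[[-20,0,0],0,1],[[-60,0,0],0,1],[[-100,0,0],0,1]]'
python3 - <<'E'
from h import *
plan((440,-20,150,-34),(527,-41,120,-34),(527,-41,60,-34))
E
```

```text
time_s: 23.75
ee_pos: [0.4245, 0.2782, 0.0383]
eef_rot: [2.278, 1.544, 0.108]
force: [-0.4, 0.4, -0.2]
grip_width: 0.0612
time_s: 24.25
ee_pos: [0.4249, 0.2784, 0.039]
eef_rot: [2.296, 1.543, 0.126]
force: [-1.8, -0.8, 5.8]
grip_width: 0.0281
time_s: 24.75
ee_pos: [0.4215, 0.2778, 0.1398]
eef_rot: [2.271, 1.544, 0.101]
force: [0.6, 0.4, -0.1]
grip_width: 0.0279
t 24.75 shift [-10.5 183.4 235.4] spin -0.006 tcp [421.5 277.8 139.8] xaxis [ 0.026  0.003 -1.   ] yaxis [ 0.826 -0.564  0.02 ] q [ 0.52  0.27  1.76 -0.01  1.09  1.12] F [ 0.6  0.4 -0.1] w 27.9
(440, -20, 150, -34) -> [-5.0, 92.0, 118.0] -0.003
(440, -20, 150, -34) -> [-5.0, 91.0, 118.0] -0.003
(527, -41, 120, -34) -> [30.0, 84.0, -31.0] -0.0
(527, -41, 60, -34) -> [60.0, 0.0, 0.0] -0.0
```

```bash
python3 -m handwheel '[[[-5,30,38],0,1],[[-5,60,76],0,1],[[-5,80,100],0,1],[[-5,92,118],0,1],[[-5,92,118],0,1]]' >/dev/null
python3 -m handwheel '[[[-5,30,38],0,1],[[-5,60,76],0,1],[[-5,80,100],0,1],[[-5,91,118],0,1],[[-5,91,118],0,1]]' >/dev/null
python3 -m handwheel '[[[10,30,-10],0,1],[[20,55,-20],0,1],[[30,75,-27],0,1],[[40,84,-31],0,1],[[50,84,-31],0,1]]'
python3 - <<'E'
from h import *
plan((527,-41,60,-34),)
i,p,P=look("wrist");cv2.imwrite("pics/w7.png",p)
i,p,P=look("side");cv2.imwrite("pics/s7.png",cv2.resize(p[120:270,130:330],None,fx=4,fy=4))
E
```

```text
time_s: 26.25
ee_pos: [0.5279, -0.0439, 0.1008]
eef_rot: [2.267, 1.545, 0.094]
force: [-0.2, 0.5, -1.1]
grip_width: 0.0274
t 26.25 shift [40.8 -3.2 -1.2] spin -0.009 tcp [527.9 -43.9 100.8] xaxis [ 0.026  0.002 -1.   ] yaxis [ 0.823 -0.567  0.02 ] q [-0.16  0.37  1.72  0.01  1.02  0.44] F [-0.2  0.5 -1.1] w 27.4
(527, -41, 60, -34) -> [41.0, -2.0, -2.0] -0.01
```

View pics/s7.png

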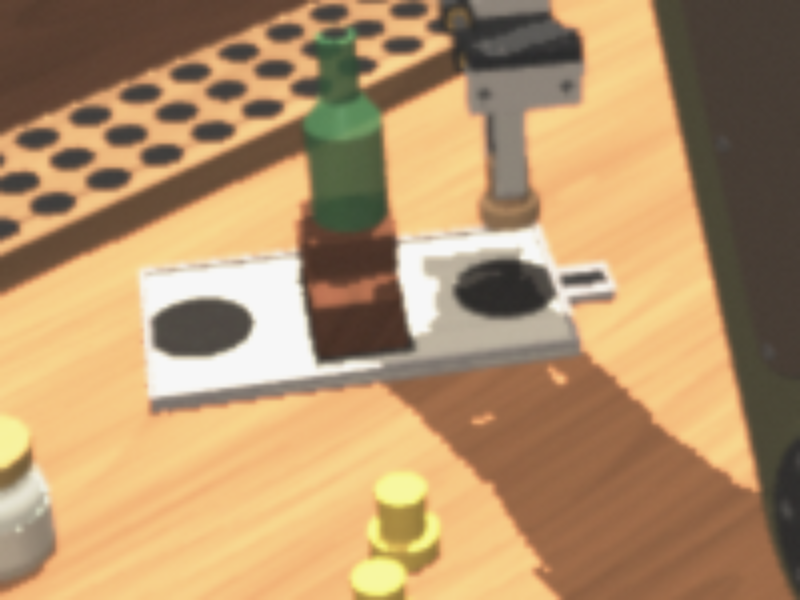

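The stopper hangs upright above the spout-end pad (505,288), and the gripper is clear of the bottle. Lowering.

```bash
python3 -m handwheel '[[[15,-3,-1],0,1],[[30,-3,-1],0,1],[[40,-3,-1],0,1],[[46,-3,-1],0,1],[[46,-3,-1],0,1]]'
python3 -m handwheel '[[[2,0,0],0,1],[[4,0,0],0,1],[[5.5,0,0],0,1],[[5.5,0,0],0,1],[[5.5,0,0],0,1]]'
python3 - <<'E'
from h import *
plan((527,-41,49,-34))
i,p,P=look("side");cv2.imwrite("pics/s8.png",cv2.resize(p[140:230,200:320],None,fx=6,fy=6,interpolation=cv2.INTER_CUBIC))
E
```

```text
time_s: 26.85
ee_pos: [0.525, -0.0411, 0.0538]
eef_rot: [2.302, 1.548, 0.128]
force: [-0.1, 0.2, -0.4]
grip_width: 0.0276
time_s: 27.35
ee_pos: [0.5253, -0.0412, 0.0488]
eef_rot: [2.295, 1.547, 0.121]
force: [-2.2, 1.0, 5.8]
grip_width: 0.0277
t 27.35 shift [-0.2  1.3 -1.1] spin -0.009 tcp [525.3 -41.2  48.8] xaxis [ 0.023  0.003 -1.   ] yaxis [ 0.823 -0.567  0.018] q [-0.15  0.45  1.76  0.01  0.91  0.45] F [-2.2  1.   5.8] w 27.7
(527, -41, 49, -34) -> [-0.0, 1.0, -1.0] -0.01
```

View pics/s8.png

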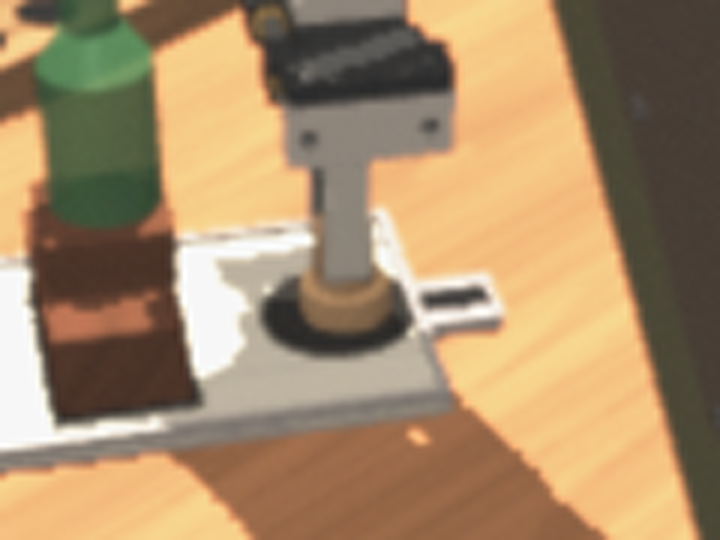

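The stopper stands in the middle of the round pad with 5.8 N contact. Releasing and going to the funnel.

```bash
python3 -m handwheel '[[[0,0,0],0,0.6],[[0,0,0],0,0.2],[[0,0,0],0,0],[[0,0,0],0,-0.2],[[0,0,0],0,-0.2]]'
python3 -m handwheel '[[[-20,0,0],0,-0.3],[[-50,0,0],0,-0.3],[[-90,0,0],0,-0.3],[[-130,0,0],0,-0.3],[[-150,0,0],0,-0.3]]'
python3 - <<'E'
from h import *
plan((560,-333,190,20),)
E
```

```text
time_s: 27.9
ee_pos: [0.5253, -0.0412, 0.0487]
eef_rot: [2.297, 1.547, 0.124]
force: [0.3, -0.6, 0.1]
grip_width: 0.0548
time_s: 28.4
ee_pos: [0.5225, -0.0417, 0.2022]
eef_rot: [2.256, 1.544, 0.082]
force: [0.3, -0.5, -0.5]
grip_width: 0.0609
t 28.4 shift [ 12.5 195.8 218.9] spin -0.952 tcp [522.5 -41.7 202.2] xaxis [ 0.027  0.002 -1.   ] yaxis [ 0.823 -0.567  0.021] q [-0.15  0.24  1.64  0.01  1.24  0.45] F [ 0.3 -0.5 -0.5] w 60.9
(560, -333, 190, 20) -> [6.0, 98.0, 109.0] -0.476
(560, -333, 190, 20) -> [6.0, 37.0, 142.0] -0.476
```

```bash
python3 -m handwheel '[[[6,98,109],-0.476,-0.3],[[6,98,109],-0.476,-0.3],[[6,98,109],-0.476,-0.3],[[6,98,109],-0.476,-0.3],[[6,98,109],-0.476,-0.3]]' >/dev/null
python3 -m handwheel '[[[6,37,142],-0.476,-0.3],[[6,37,142],-0.476,-0.3],[[6,37,142],-0.476,-0.3],[[6,37,142],-0.476,-0.3],[[6,37,142],-0.476,-0.3]]'
python3 - <<'E'
from h import *
i,p,P=look("wrist");cv2.imwrite("pics/w9.png",p);print("tube",rect(P,.06,.09,(.52,.60,-.37,-.29)))
go(560.5,-333,130,20);go(560.5,-333,63,20)
i,p,P=look("top");print("shank",rect(P,.046,.062,(.49,.555,-.08,0)),"neck",rect(P,.19,.215,(.5,.66,-.03,.11)))
cv2.imwrite("pics/t9.png",p)
E
```

```text
time_s: 29.4
ee_pos: [0.56, -0.3334, 0.1894]
eef_rot: [1.35, 1.545, 0.125]
force: [-0.0, 0.4, 0.7]
grip_width: 0.061
tube {'n': 283, 'c': [559.1, -331.7], 'size': [15.2, 15.5], 'ang': 19.3, 'mean': [558.3, -330.5]}
t 29.45 shift [59.9 -1.4  0.1] spin -0.004 tcp [ 560.2 -332.6  189.9] xaxis [ 0.026  0.003 -1.   ] yaxis [0.941 0.338 0.026] q [-0.6   0.54  1.25  0.02  1.33 -0.95] F [-0.1  0.2 -0.6] w 61.2
t 29.45 shift [126.9  -3.1  -0.3] spin -0.004 tcp [ 560.2 -332.6  189.9] xaxis [ 0.026  0.003 -1.   ] yaxis [0.941 0.338 0.026] q [-0.6   0.54  1.25  0.02  1.33 -0.95] F [-0.1  0.2 -0.6] w 61.2
shank {'n': 110, 'c': [524.8, -44.3], 'size': [25.7, 27.7], 'ang': 62.4, 'mean': [524.3, -44.3]} neck {'n': 122, 'c': [582.3, 36.8], 'size': [23.2, 23.3], 'ang': 89.9, 'mean': [581.6, 36.4]}
```

View pics/w9.png

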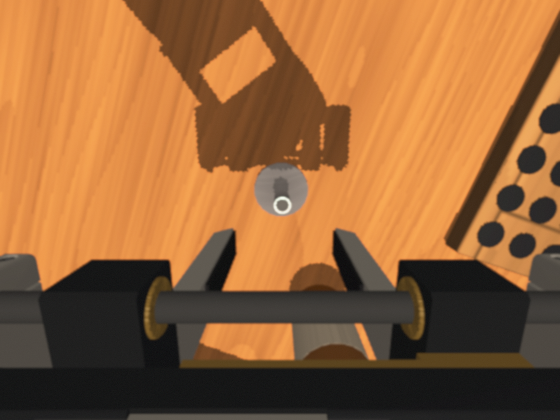

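The funnel (281,190) is centred between the fingers, and the brown bottle lies behind the tool at (320,290+). I check its distance from the gripper body before descending.

Run:
```python
from h import *
P=cloud(camera_info("top"),np.load("top0.npy"))[70:150,430:515].reshape(-1,3)*1000
for lo,hi in((40,120),(120,180),(180,215),(215,300)):
    Q=P[(P[:,2]>lo)&(P[:,2]<hi)];print(lo,len(Q),Q.min(0).round(),Q.max(0).round(),np.median(Q,0).round())
    print(((Q[:,:2]-[560,-333])@np.array([[.94,-.34],[.34,.94]]).T).round().max(0))
```

```text
40 540 [ 623. -490.   40.] [ 693. -431.  120.] [ 640. -441.   84.]
[165. -56.]
120 825 [ 625. -502.  120.] [ 698. -432.  180.] [ 647. -452.  157.]
[176. -56.]
180 153 [ 646. -478.  180.] [ 675. -452.  215.] [ 653. -458.  196.]
[152. -78.]
215 283 [ 646. -487.  215.] [ 679. -452.  244.] [ 659. -465.  239.]
[159. -77.]
```

The brown bottle stands at (660,-467), about 88 mm from the gripper body in this jaw direction. Descending.

```bash
python3 -m handwheel '[[[20,-3,0],0,-0.3],[[60,-3,0],0,-0.3],[[95,-3,0],0,-0.3],[[117,-3,0],0,-0.3],[[126,-3,0],0,-0.3]]'
python3 -m handwheel '[[[0,0,0],0,0.2],[[0,0,0],0,0.5],[[0,0,0],0,1],[[0,0,0],0,1],[[0,0,0],0,1]]' 20
python3 -m handwheel '[[[0,0,0],0,1],[[0,0,0],0,1],[[-20,0,0],0,1],[[-50,0,0],0,1],[[-90,0,0],0,1]]'
python3 - <<'E'
from h import *
plan((450,-160,210,0),(450,130,210,-34),(520,215,190,-34),(639,125,150,-34))
E
```

```text
time_s: 30.0
ee_pos: [0.5606, -0.3308, 0.0625]
eef_rot: [1.4, 1.546, 0.175]
force: [0.2, 0.6, -0.0]
grip_width: 0.0614
time_s: 30.5
ee_pos: [0.5607, -0.331, 0.0632]
eef_rot: [1.374, 1.545, 0.149]
force: [-0.2, -0.5, 0.8]
grip_width: 0.0245
time_s: 31.0
ee_pos: [0.5578, -0.3309, 0.1525]
eef_rot: [1.475, 1.548, 0.249]
force: [0.4, -0.4, -1.1]
grip_width: 0.0154
t 31.0 shift [ -58.9  -42.1 -197.2] spin 0.346 tcp [ 557.8 -330.9  152.5] xaxis [ 0.022  0.006 -1.   ] yaxis [0.941 0.339 0.023] q [-0.6   0.57  1.3   0.02  1.26 -0.95] F [ 0.4 -0.4 -1.1] w 15.4
(450, -160, 210, 0) -> [-58.0, -43.0, -197.0] 0.346
(450, 130, 210, -34) -> [0.0, 0.0, -145.0] 0.297
(450, 130, 210, -34) -> [0.0, -42.0, -139.0] 0.297
(520, 215, 190, -34) -> [20.0, 11.0, -110.0] -0.0
(639, 125, 150, -34) -> [40.0, 149.0, 8.0] -0.0
```

```bash
python3 -m handwheel '[[[-20,-10,-40],0.06,1],[[-40,-20,-85],0.14,1],[[-55,-30,-130],0.22,1],[[-58,-38,-170],0.3,1],[[-58,-43,-197],0.346,1]]' >/dev/null
python3 -m handwheel '[[[0,0,-40],0.1,1],[[0,0,-80],0.18,1],[[0,0,-115],0.25,1],[[0,0,-145],0.297,1],[[0,0,-145],0.297,1]]' >/dev/null
python3 -m handwheel '[[[0,-12,-40],0.1,1],[[0,-24,-80],0.18,1],[[0,-34,-115],0.25,1],[[0,-42,-139],0.297,1],[[0,-42,-139],0.297,1]]' >/dev/null
python3 -m handwheel '[[[5,3,-35],0,1],[[10,6,-70],0,1],[[15,9,-95],0,1],[[20,11,-110],0,1],[[20,11,-110],0,1]]'
python3 - <<'E'
from h import *
plan((639,125,150,-34),(639,125,85,-34))
E
```

```text
time_s: 33.0
ee_pos: [0.5207, 0.2206, 0.1925]
eef_rot: [2.41, 1.548, 0.246]
force: [0.7, 1.0, -1.4]
grip_width: 0.0153
t 33.0 shift [ 44.6 150.8  13.9] spin 0.001 tcp [520.7 220.6 192.5] xaxis [ 0.022  0.006 -1.   ] yaxis [ 0.829 -0.559  0.015] q [ 0.34  0.34  1.53 -0.    1.25  0.93] F [ 0.7  1.  -1.4] w 15.3
(639, 125, 150, -34) -> [43.0, 151.0, 13.0] 0.001
(639, 125, 85, -34) -> [65.0, 0.0, 0.0] -0.0
```

```bash
python3 -m handwheel '[[[10,35,4],0,1],[[20,75,8],0,1],[[32,112,11],0,1],[[43,140,13],0,1],[[45,151,14],0,1]]'
python3 -m handwheel '[[[15,0,0],0,1],[[30,0,0],0,1],[[45,0,0],0,1],[[55,0,0],0,1],[[55,0,0],0,1]]'
python3 - <<'E'
from h import *
go(639,125,73,-34)
i,p,P=look("side");cv2.imwrite("pics/s10.png",cv2.resize(p[120:270,130:330],None,fx=4,fy=4))
E
```

```text
time_s: 33.5
ee_pos: [0.6397, 0.1214, 0.1482]
eef_rot: [2.405, 1.55, 0.239]
force: [-0.8, -0.5, -1.8]
grip_width: 0.0155
time_s: 34.0
ee_pos: [0.6398, 0.1222, 0.0914]
eef_rot: [2.418, 1.553, 0.254]
force: [-0.4, 1.0, -1.7]
grip_width: 0.0156
t 34.0 shift [18.4 -2.4 -1.7] spin -0.0 tcp [639.8 122.2  91.4] xaxis [ 0.018  0.005 -1.   ] yaxis [ 0.829 -0.56   0.012] q [0.13 0.63 1.35 0.   1.14 0.72] F [-0.4  1.  -1.7] w 15.6
```

View pics/s10.png

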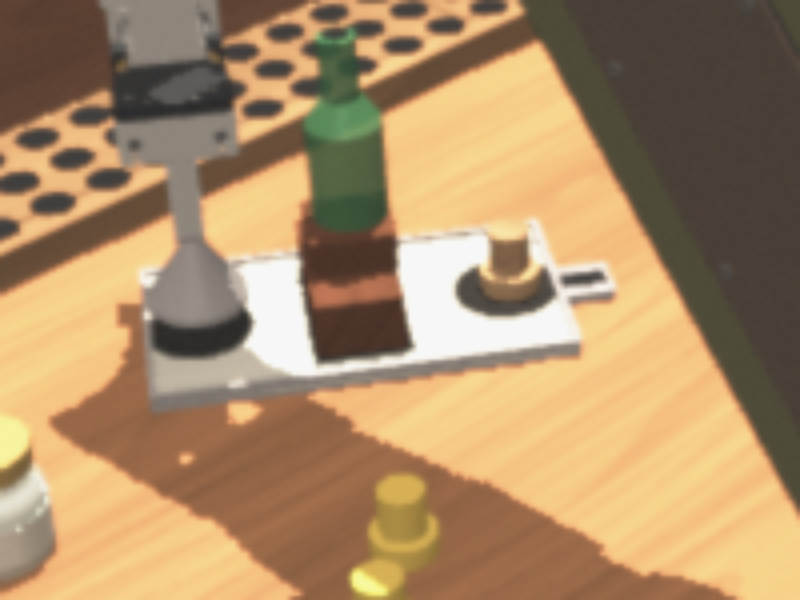

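The funnel hangs upright over the plain-end pad (200,325). The stopper (508,265) and the bottle stand as placed. Setting the funnel down.

```bash
python3 -m handwheel '[[[6,-2.4,-1.7],0,1],[[12,-2.4,-1.7],0,1],[[17,-2.4,-1.7],0,1],[[18.5,-2.4,-1.7],0,1],[[18.5,-2.4,-1.7],0,1]]'
python3 -m handwheel '[[[0,0,0],0,0.7],[[0,0,0],0,0.4],[[0,0,0],0,0.1],[[0,0,0],0,-0.2],[[0,0,0],0,-0.2]]'
python3 -m handwheel '[[[-20,0,0],0,-0.2],[[-50,0,0],0,-0.2],[[-90,0,0],0,-0.2],[[-130,0,0],0,-0.2],[[-160,0,0],0,-0.2]]'
python3 - <<'E'
from h import *
go(500,230,230)
E
```

```text
time_s: 34.55
ee_pos: [0.6399, 0.1249, 0.0746]
eef_rot: [2.407, 1.55, 0.242]
force: [-1.5, -0.7, 4.0]
grip_width: 0.0155
time_s: 35.05
ee_pos: [0.6398, 0.1249, 0.0745]
eef_rot: [2.404, 1.551, 0.239]
force: [0.4, 0.3, -0.8]
grip_width: 0.0443
time_s: 35.55
ee_pos: [0.6369, 0.1241, 0.2374]
eef_rot: [2.394, 1.548, 0.229]
force: [-0.1, -0.3, 0.2]
grip_width: 0.0566
t 35.55 shift [   4.9 -172.8  -11. ] spin 0.0 tcp [636.9 124.1 237.4] xaxis [ 0.022  0.005 -1.   ] yaxis [ 0.828 -0.56   0.015] q [0.14 0.5  1.2  0.   1.42 0.73] F [-0.1 -0.3  0.2] w 56.6
```

```bash
python3 -m handwheel '[[[2,-172,-11],0,-0.2],[[2,-172,-11],0,-0.2],[[2,-172,-11],0,-0.2],[[2,-172,-11],0,-0.2],[[2,-172,-11],0,-0.2]]'
python3 -m handwheel '[[[0,-60,-60],0,-0.2],[[0,-100,-60],0,-0.2],[[0,-100,-60],0,-0.2],[[0,-100,-60],0,-0.2],[[0,-100,-60],0,-0.2]]'
python3 - <<'E'
from h import *
i,p,P=look("top");cv2.imwrite("pics/t11.png",cv2.resize(p[90:290,60:330],None,fx=2.9,fy=2.9))
u=np.array([-.5605,-.828]);v=np.array([.828,-.5605]);T=np.array([583.2,42.1])
b=(.48,.70,-.07,.17)
for n,lo,hi,bx in(("broad",.044,.058,b),("small",.072,.086,b),("neck",.19,.215,b),("stopper",.046,.062,(.49,.555,-.08,0)),("tube",.07,.1,(.61,.67,.09,.16)),("jar",.06,.085,(.5,.6,.28,.38))):
    r=rect(P,lo,hi,bx);d=np.array(r["c"])-T;print(n,r["c"],r["size"],r["ang"],"tray",np.round([d@u,d@v],1))
E
```

```text
time_s: 36.05
ee_pos: [0.4989, 0.2313, 0.2335]
eef_rot: [2.409, 1.547, 0.247]
force: [0.5, -0.3, 0.5]
grip_width: 0.0563
time_s: 36.55
ee_pos: [0.4501, 0.3363, 0.2329]
eef_rot: [2.397, 1.547, 0.235]
force: [0.7, -0.8, 0.1]
grip_width: 0.0562
broad [578.2, 39.6] [212.5, 114.0] 78.6 tray [ 4.9 -2.7]
small [601.0, 69.9] [128.4, 55.1] 57.3 tray [-33.   -0.8]
neck [582.9, 36.8] [23.4, 23.1] 88.6 tray [4.6 2.7]
stopper [524.6, -44.5] [26.4, 26.6] 88.9 tray [104.6   0. ]
tube [638.9, 120.8] [15.2, 15.0] 26.1 tray [-96.4   2. ]
jar [550.7, 327.5] [46.7, 53.2] 63.9 tray [-218.1 -186.9]
```

View pics/t11.png

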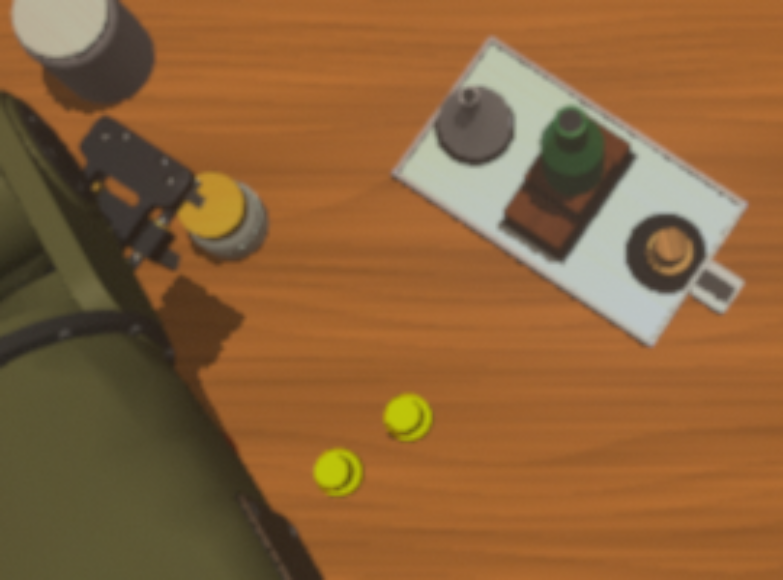

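The top view shows the funnel (475,125) and stopper (670,252) on their pads, with the bottle on the stacked blocks (570,170). The jar is in place and the gripper is well above everything. Handing in.

```bash
python3 -c "
from station import *
print(hand_in())"
```

```text
the job is handed in; nothing more can be done
None
```

The filling place is set out on the drip tray and the job was handed in at about 37 s. No verdict came back, but my last checks put everything within tolerance.

| Thing | Measured offset | Limit |
|---|---|---|
| Broad block | about 1 mm from the middle of the oblong pad, 0.01 rad off its direction | 12 mm, 0.17 rad |
| Small block | about 2 mm from the centre of the broad block | 10 mm |
| Bottle (at its mouth) | about 3 mm from the centre of the small block, upright | 10 mm |
| Stopper | 4.6 mm along the tray, 0 mm across | 12 mm |
| Funnel | 3.6 mm along the tray, 2 mm across | 12 mm |

- **Jar:** it stayed where it was, within about 3 mm, which is measuring accuracy. The gripper was clear of everything at the end.
- **Check that failed:** in the final look, the block measurement picked up points from the funnel and stopper and was useless. The block figures above come from when each block was placed, and the last picture shows the stack unchanged.
- **Disagreement:** the wrist and top cameras differed by up to 3 mm on the stopper's position.

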